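Lock the quarter-turn stud of an analyser's pump cover

ROBOT

A 6-joint arm with a two-finger parallel gripper is mounted at the origin on the work surface. World frame = base frame: x ahead of the robot, y to its left, z up, the work surface at z = 0. Lengths are in m, angles in rad, forces in N, time in s.
With the tool pointing down it reaches from about 0.3 to 0.875 m from the base axis. Payload 6.4 kg.
Tool frame: the origin (TCP) lies between the finger pads; the fingertips stand 22 mm ahead of it and the grasp point (between the pads) lies 3 mm ahead of it; z points along the fingers, y is the line along which they close (so a half turn about z gives the same grasp; the last joint's range is limited). The gripper opens to 85 mm and grips with 20 to 120 N. Pads are 22 mm wide; open, the fingers measure 114 mm over their backs; the gripper's body (76 mm by 85 mm) begins 54 mm behind the grasp point. The pads swing forward as they close: fully open they stand 13 mm farther back than shut.
Start: joints at [0.937, 0.181, 1.607, -0, 1.354, -0.206], TCP at [0.239, 0.523, 0.253] pointing down, gripper open.
Joint ranges: [-2.99, 2.99], [-0.89, 2.07], [0.3, 2.58], [-1.14, 4.28], [0, 2.63], [-3.12, 3.12]. Speed limits (rad/s): [2.57, 2.57, 3.01, 3.14, 3.14, 3.14].

INTERFACE

Orientations are given as a unit quaternion [w, x, y, z].
In Python, from bench import ctrl, imaging, workorder gives the robot as it stands.
- The arm moves only by the shell command python3 -m pendant 'ROWS' [OPENING]. ROWS is JSON, a list of rows, each a list of 4 numbers: the shift along the tool's x, y, z in cm, then the turn about the tool's z in degrees. In form: [[dx, dy, dz, roll], ...]. A call has 1 to 12 rows; each row is the pose to reach, as a shift and turn from the pose commanded when the call began, along the tool's axes at that moment; what a row does not reach only later rows make up. A row lasts 1/12 s, in which the tool goes at most 41.7 mm and 7.16 degrees, less where a joint would pass 70% of its speed; a pose out of reach is approached as far as the arm can. A call with a gripper value outside its range is refused whole. OPENING is the opening, from 0 (shut) to 1 (fully open), set as the call begins (- or left out, the last holds). The fingers move at their own pace and stop on an object; the grip force is fixed at half the most. Time passes only in rows, so rows that repeat a pose let the fingers close. It gives the time, the measured TCP pose, the force, the opening and the grip force at its end, in the units of the state.
- ctrl.get_obs(): the state, without advancing time (a new reading comes with each control period).
- imaging.camera(name): name is "scene" or "top" or "wrist"; returns the picture (480x640x3 uint8, red, green, blue); there is no depth.
- imaging.camera_info(name): a dict with "K" (3x3 intrinsics, pixels), "T" (4x4, takes a point from camera to world coordinates); the wrist camera has in their place "tool_from_camera" (4x4, takes a point from camera to tool coordinates, whose origin is the TCP and whose axes are the flange's). Camera axes: x right, y up, looking along -z (the intrinsics and any distortion apply to the point x, -y, -z); pixel columns grow to the right and rows downward; lengths in m; the calibration is good to about 2 mm. A picture is of the moment at which its call begins: read the wrist's pose just before it. camera_info takes no time and is no camera call.
- workorder.hand_in(): hands the job in; it is judged then, once.
The state is a dict: "time_s": time; "q": joint angles; "dq": joint speeds; "joint_efforts": joint torques, N m; "eef_pos": TCP position; "eef_rot": TCP orientation; "wrist_force": force on the tool from outside, world axes, zero at the start; "torque": the same for the moment, N m; "opening": opening from 0.0 (shut) to 1.0 (fully open); "grasp_force": force on a finger pad.
Only numpy, scipy, OpenCV 4.12 (cv2) and the standard library are available. Lean on these libraries where they do the work, as an engineer would, in place of code of your own. Each camera call takes 0.05 s, during which the arm holds its last target. There are 200 camera calls.

TASK

The analyser's pump cover has one of its two quarter-turn studs locked; the other stands loose in the parts stand. Put the loose stud into the empty slot in the cover, press it down against its spring and turn it a quarter turn clockwise until it catches like its neighbour, then let go of it. The slot is not exactly where it is measured to be and the catch's depth differs from machine to machine, so go by feel. Be gentle: do not ram the stud or strain it (never more than 35 N on the receptacle), and leave everything else where it stands.

Things in the scene. Friction and masses are not known exactly. Their poses are not given: they have to be found in the camera images.
- stud_wing (a point): Loose quarter-turn stud: middle of its black wing grip, 36 (x) x 10 (y) x 24 (z) mm, on the stud's axis. z up along the stud, x along the wing; grip across y. Below the wing a steel flange 25 mm wide and 3 mm thick, top 12 mm below this point, then an 8 mm round shank. Half a turn about z makes no difference. 40 to 85 g. Starts upright in a loose slot of the stand, flange resting on it.
- stud: The same stud; origin at the centre of the underside of its steel cross foot, 40.5 mm below the wing's middle; same axes. The foot is 26 mm long along x (parallel to the wing), 8 mm wide, 6 mm thick; the flange's underside is 25.5 mm above this origin. Total height 52.5 mm.
- slot (a point): Empty place in the pump cover: centre of a 52 mm square recess, level with the top of the 44 mm steel plate screwed down in it, up to 3 mm off centre in x and in y (not measured: feel or look for it), never turned. z up, x along the plate's slot, which is at the plate's centre, 28.5 mm long (x), 10 mm wide (y), with a 1 mm chamfer. The plate is 5 mm thick and rigid.
- socket: Receptacle under the plate; origin, axes as point slot. It sits D = 0 to 8 mm deep, not measured. Plunger met 8.5 mm + D down; 5 N starts it, 1 N more per mm, hard stop (12.5 N) with the foot's underside 16 mm + D down. Only below 14 mm + D can the foot turn, clockwise from above, to a stop 5-6 degrees past a quarter turn. Then the spring lifts it into a 14 mm wide cross groove (along y), 11 mm + D down: locked.
- locked_stud (a point): The other stud, already locked in the other plate of the same cover, 150 mm from the empty one: the middle of its wing, 25.5 mm above its plate (its own receptacle's depth; the empty one's may differ). It is fixed.
- housing: White pump housing, fixed, 150 (x) x 270 (y) x 80 (z) mm; origin at the centre of its underside, z up. The two plates lie on its y axis, 75 mm either side of the centre, tops 1 mm above the cover; either may be the empty one.
- stand: Grey parts stand, fixed, 110 (x) x 60 (y) x 36 (z) mm, origin at the centre of its underside. The stud stands in its slot (30 x 12 mm) at x = -28 mm; a round-headed thumbscrew (22 mm wide, 16 mm tall) is fixed in it at x = +30 mm.
- rack: Bystander: black rack of capped sample tubes, 50 x 160 x 90 mm; origin at the centre of its underside.
- reagent: Bystander: amber bottle, 56 mm wide, 120 mm tall; origin at the centre of its underside.
- beaker: Bystander: clear beaker, 64 mm wide, 85 mm tall; origin at the centre of its underside.
- screwdriver: Bystander: screwdriver lying flat, 170 mm long.
- calculator: Bystander: black pocket calculator lying flat, 120 x 70 x 12 mm; origin at the centre of its underside.
- cup: Bystander: small white sample cup, 50 mm wide, 40 mm tall; origin at the centre of its underside.
- jar: Bystander: white jar, 60 mm wide, 70 mm tall; origin at the centre of its underside.

How it is judged:
By the outcome, as a careful person would: the job done as asked, in the order asked, and still so for the second after the job is handed in, with the robot touching nothing.
It also fails if it takes over 72 s, if anything falls off the work surface, if the arm or the gripper's body presses on something with over 40 N, if the wrist force passes 120 N, or if a joint passes its speed limit or range.

## Working session

There is one attempt and no reset: what is moved stays moved. The work goes in short steps, Python scripts to look and compute and a shell command to move; the robot and the scene stay as the last step left them, time stands still between calls to the robot, and variables do not carry over. Pictures are saved under pics/ and viewed, at most 10 in all, crops included, and the job is handed in when it is done.

```bash
mkdir -p pics; python3 - <<'E'
from bench import ctrl, imaging
import cv2,numpy as np
o=ctrl.get_obs(); print({k:np.round(v,3) for k,v in o.items()})
ims=[]
for n in("scene","top","wrist"):
    im=imaging.camera(n)[:,:,::-1]; cv2.imwrite(f"pics/{n}0.png",im); i=imaging.camera_info(n); print(n,{k:np.round(v,4).tolist() if not isinstance(v,str) else v for k,v in i.items()})
E
```

```text
{'time_s': np.float64(0.0), 'q': array([ 0.937,  0.182,  1.608, -0.   ,  1.354, -0.206]), 'dq': array([ 0.001, -0.001,  0.   ,  0.001,  0.001, -0.   ]), 'joint_efforts': array([ 0.0000e+00, -4.4489e+01, -3.5133e+01, -0.0000e+00,  9.0000e-03,
        0.0000e+00]), 'eef_pos': array([0.238, 0.523, 0.252]), 'eef_rot': array([-0.   ,  0.212,  0.977, -0.001]), 'wrist_force': array([-0.37 , -0.231,  0.741]), 'torque': array([ 0.018,  0.016, -0.006]), 'grasp_force': np.float64(0.0), 'opening': np.float64(1.003)}
scene {'K': [[587.1519, 0.0, 315.0701], [0.0, 587.1519, 233.2155], [0.0, 0.0, 1.0]], 'T': [[0.4669, -0.6884, 0.5551, 1.3879], [0.8842, 0.3522, -0.3068, -0.4702], [0.0157, 0.6341, 0.7731, 1.2589], [0.0, 0.0, 0.0, 1.0]]}
top {'K': [[442.8581, 0.0, 321.3894], [0.0, 442.8581, 244.4652], [0.0, 0.0, 1.0]], 'T': [[-0.007, 0.9973, -0.0734, 0.5007], [-0.9999, -0.0079, -0.0118, -0.0232], [-0.0123, 0.0733, 0.9972, 1.028], [0.0, 0.0, 0.0, 1.0]]}
wrist {'K': [[347.1508, 0.0, 320.1411], [0.0, 347.1508, 233.1918], [0.0, 0.0, 1.0]], 'tool_from_camera': [[0.0005, 0.9553, 0.2958, 0.0756], [1.0, -0.0002, -0.0011, -0.0001], [-0.001, 0.2958, -0.9553, -0.1205], [0.0, 0.0, 0.0, 1.0]]}
```

View pics/top0.png

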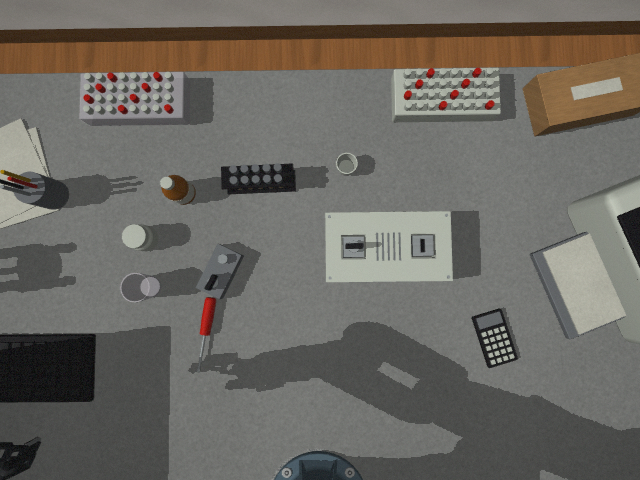

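View pics/scene0.png

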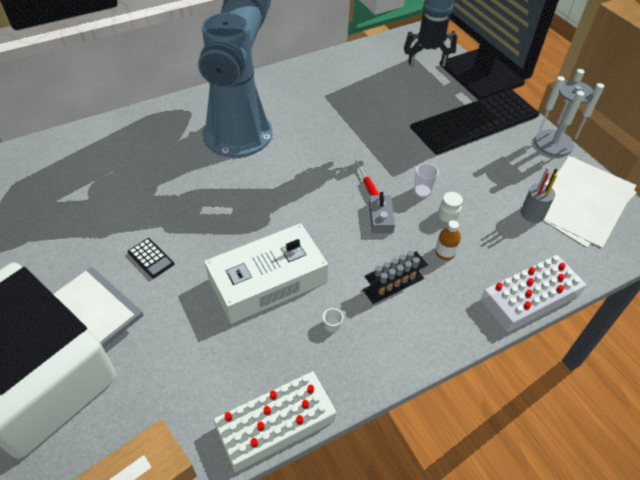

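The empty slot is the right-hand plate at top px (423,246), and the locked stud is at (353,246). The loose stud stands in the tilted stand at (211,283), with the thumbscrew at (224,259) and the screwdriver just below it.

```bash
cat > h.py <<'E'
from bench import ctrl, imaging
import cv2,numpy as np
from scipy.spatial.transform import Rotation as R
def pose():
    o=ctrl.get_obs(); return R.from_quat(np.array(o["eef_rot"])[[1,2,3,0]]).as_matrix(),np.array(o["eef_pos"])
def camT(n,p=None):
    i=imaging.camera_info(n)
    if n!="wrist": return np.array(i["K"]),np.array(i["T"])
    Rm,t=p; T=np.eye(4);T[:3,:3]=Rm;T[:3,3]=t
    return np.array(i["K"]),T@np.array(i["tool_from_camera"])
def cast(n,px,z,p=None):
    K,T=camT(n,p); px=np.atleast_2d(px).astype(float)
    d=np.c_[(px[:,0]-K[0,2])/K[0,0],-(px[:,1]-K[1,2])/K[1,1],-np.ones(len(px))]@T[:3,:3].T
    return T[:3,3]+d*((z-T[2,3])/d[:,2])[:,None]
def proj(n,X,p=None):
    K,T=camT(n,p); c=(np.atleast_2d(X)-T[:3,3])@T[:3,:3]
    return np.c_[K[0,0]*c[:,0]/-c[:,2]+K[0,2],-K[1,1]*c[:,1]/-c[:,2]+K[1,2]]
def blobs(im,mask,amin,off=(0,0)):
    out=[]
    for c in cv2.findContours(mask.astype(np.uint8),cv2.RETR_LIST,cv2.CHAIN_APPROX_NONE)[0]:
        if cv2.contourArea(c)>=amin:
            r=cv2.minAreaRect(c); out.append((np.array(r[0])+off,np.round(r[1],1),cv2.contourArea(c),cv2.boxPoints(r)+off))
    return out
def totool(X,p): return (np.asarray(X)-p[1])@p[0]
E
python3 - <<'E'
from h import *
im=cv2.imread("pics/top0.png"); 
a=im[235:305,185:255].max(2)
for b in blobs(im,a<45,15,(185,235)): print("dark",b[0],b[1],b[2],cast("top",b[0],.06)[0].round(4), cast("top",b[3],.06)[:, :2].round(3).tolist())
w=im.min(2)
for b in blobs(im,w[200:295,315:460]>190,2000,(315,200)): print("cover",b[0],b[1],cast("top",b[0],.08)[0].round(4),cast("top",b[3],.08)[:,:2].round(3).tolist())
for b in blobs(im,im[230:262,405:442].max(2)<70,30,(405,230)): print("slot",b[0],b[1],cast("top",b[0],.081)[0].round(4),cast("top",b[3],.081)[:,:2].round(3).tolist())
s=cv2.imread("pics/scene0.png")
for b in blobs(s,s[185:240,360:400].max(2)<50,10,(360,185)): print("scene dark",b[0],b[1],cast("scene",b[0],.051)[0].round(4))
p=pose(); print(p[0].round(3))
E
```

```text
dark [210.80000305 281.90000153] [ 5.8 17. ] 79.0 [0.4918 0.2304 0.06  ] [[0.478, 0.244], [0.511, 0.228], [0.505, 0.217], [0.472, 0.233]]
slot [422. 245.] [12.  4.] [ 0.5675 -0.2272  0.081 ] [[0.58, -0.223], [0.58, -0.232], [0.555, -0.231], [0.555, -0.223]]
scene dark [381. 199.] [ 2. 12.] [0.4951 0.2315 0.051 ]
[[-0.91   0.415 -0.001]
 [ 0.415  0.91  -0.001]
 [ 0.    -0.001 -1.   ]]
```

```bash
python3 -c "
import cv2;a=cv2.imread('pics/top0.png');b=cv2.imread('pics/scene0.png')
f=lambda i:cv2.resize(i,(400,400),interpolation=cv2.INTER_CUBIC)
import numpy as np;cv2.imwrite('pics/c1.png',np.hstack([f(a[230:310,180:260]),f(b[180:240,350:410])]))"
```

```text
(no output)
```

View pics/c1.png

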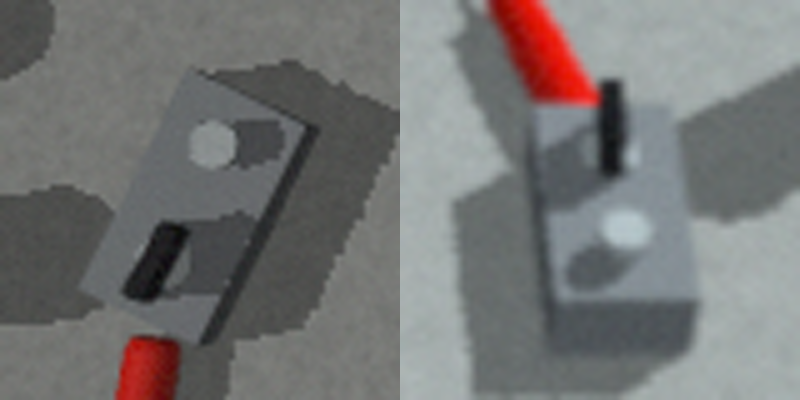

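The crop shows the wing running along about -26° in world, which already matches the tool's x. The screwdriver handle sits close to the stand's near end. I'll hover over the stud and look from near.

```bash
python3 -m pendant '[[-2,-1,0.4,0],[-5.5,-2.5,1,0],[-9,-4,2,0],[-12.5,-5.6,3,0],[-16,-7.2,4,0],[-19.5,-8.8,5,0],[-23,-10.4,6,0],[-26.5,-12,7,0],[-30,-13.6,7.2,0],[-33.5,-15.2,7.2,0],[-35.3,-16,7.2,0],[-35.3,-16,7.2,0]]' 1; python3 -m pendant '[[0,0,0,0],[0,0,0,0],[0,0,0,0]]'
cat > look.py <<'E'
import sys
from h import *
p=pose(); im=imaging.camera("wrist")[:,:,::-1].copy(); cv2.imwrite(sys.argv[1],im); np.savez(sys.argv[1]+".npz",R=p[0],t=p[1])
print(p[1].round(4),p[0].round(3)[0], np.round(ctrl.get_obs()["wrist_force"],1))
E
python3 look.py pics/w1.png
```

```text
time_s: 1.15
eef_pos: [0.4961, 0.2278, 0.1811]
eef_rot: [0.001, 0.215, 0.977, -0.0]
wrist_force: [-0.7, 0.7, 0.5]
opening: 1.002
grasp_force: 0.0
time_s: 1.4
eef_pos: [0.4923, 0.2321, 0.1811]
eef_rot: [-0.0, 0.212, 0.977, -0.0]
wrist_force: [0.3, 0.2, 0.9]
opening: 0.996
grasp_force: 0.0
[0.4923 0.2321 0.1811] [-0.91   0.414 -0.001] [0.2 0.2 0.9]
```

View pics/w1.png

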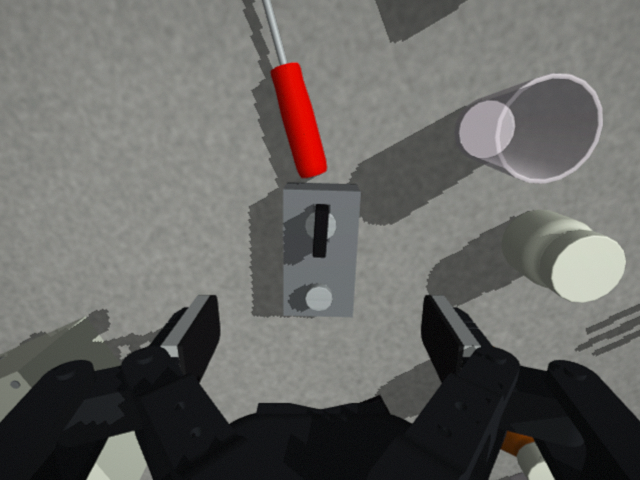

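The wing is at px (320,231), nearly parallel to the image's vertical, so the yaw is about right. The nearer jar, beaker and screwdriver are all clear of the fingers.

```bash
python3 - <<'E'
from h import *
d=np.load("pics/w1.png.npz");p=(d["R"],d["t"]);im=cv2.imread("pics/w1.png")
m=im[195:270,295:345].max(2)<40
ys,xs=np.nonzero(m);ys+=195;xs+=295
t,b=ys.min(),ys.max()+1; print(t,b)
for r in (t+4,(t+b)//2,b-6):
    c=xs[ys==r]; print(r,c.min(),c.max())
ct=lambda r:xs[ys==r].mean()+.5
N=cast("wrist",[ct(t+3),t],.039,p)[0];F=cast("wrist",[ct(b-3),b],.063,p)[0]
print(N,F,np.linalg.norm(N-F),(N+F)/2, "tool",totool((N+F)/2,p),"axis tool",totool(N,p)-totool(F,p))
E
```

```text
204 257
208 316 328
230 314 326
251 313 325
[0.47677625 0.24141028 0.039     ] [0.50706623 0.22473042 0.063     ] 0.042091574112186385 [0.49192124 0.23307035 0.051     ] tool [0.00067177 0.00069866 0.13007908] axis tool [0.03445855 0.002664   0.02402523]
```

```bash
python3 -m pendant '[[0,0,1,1],[0,0,2,2],[0.05,0.05,3.5,3.5],[0.05,0.05,5,3.5],[0.05,0.05,6.5,3.5],[0.05,0.05,8,3.5],[0.05,0.05,9,3.5],[0.05,0.05,10,3.5],[0.05,0.05,11,3.5],[0.05,0.05,11.5,3.5],[0.05,0.05,11.75,3.5],[0.05,0.05,11.75,3.5]]' 0.6;  python3 -m pendant '[[0,0,0,0],[0,0,0,0],[0,0,0,0]]'; python3 look.py pics/w2.png
```

```text
time_s: 2.45
eef_pos: [0.4929, 0.2318, 0.0633]
eef_rot: [-0.0, 0.242, 0.97, -0.0]
wrist_force: [-0.8, -0.5, -0.2]
opening: 0.601
grasp_force: 0.0
time_s: 2.7
eef_pos: [0.4936, 0.2319, 0.0645]
eef_rot: [0.001, 0.242, 0.97, 0.0]
wrist_force: [1.0, -1.6, -0.0]
opening: 0.601
grasp_force: 0.0
[0.4936 0.2319 0.0645] [-0.883  0.47   0.001] [-0.8 -0.6  0.2]
```

View pics/w2.png

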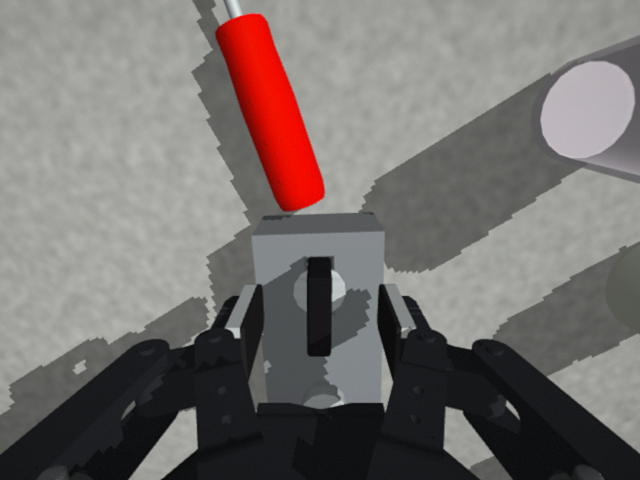

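The wing at px (319,305) sits upright and centred between the fingers. I'll close on it, then lift.

```bash
python3 -m pendant '[[0,0,0,0],[0,0,0,0],[0,0,0,0],[0,0,0,0],[0,0,0,0],[0,0,0,0],[0,0,0,0],[0,0,0,0]]' 0; python3 -m pendant '[[0,0,-0.2,0],[0,0,-0.4,0],[0,0,-0.6,0],[0,0,-1,0],[0,0,-2,0],[0,0,-3,0],[0,0,-4.5,0],[0,0,-6,0],[0,0,-8,0],[0,0,-10,0],[0,0,-11,0],[0,0,-11,0]]'
```

```text
time_s: 3.42
eef_pos: [0.4934, 0.2319, 0.064]
eef_rot: [0.0, 0.242, 0.97, 0.0]
wrist_force: [0.6, -0.2, 3.4]
opening: 0.101
grasp_force: 59.9
time_s: 4.42
eef_pos: [0.4951, 0.2323, 0.1775]
eef_rot: [0.003, 0.242, 0.97, 0.001]
wrist_force: [0.6, -0.1, 0.3]
opening: 0.104
grasp_force: 59.7
```

```bash
python3 -m pendant '[[0,0,-1.5,0],[-1,-1.2,-3,-2],[-3,-3.4,-3,-5],[-5,-5.6,-3,-8],[-7.5,-8.4,-3,-11],[-10,-11.2,-3,-14],[-12.5,-14,-3,-17],[-15,-16.8,-3,-20],[-17.5,-19.6,-3,-23],[-20,-22.4,-3,-26],[-22.5,-25.2,-3,-28],[-24.5,-27.5,-3,-28]]'; python3 -m pendant '[[-1,0,0,0],[-1,0,0,0],[0,0,0,0],[0,0,0,0]]'; python3 - <<'E'
from h import *
p=pose(); print(p[1].round(4),p[0].round(3).tolist()); print(totool([.607,-.227,.2],p)*100)
E
```

```text
time_s: 5.42
eef_pos: [0.58, -0.1286, 0.2027]
eef_rot: [-0.001, -0.0, 1.0, 0.0]
wrist_force: [-0.3, 0.4, -0.2]
opening: 0.098
grasp_force: 59.5
time_s: 5.75
eef_pos: [0.5785, -0.125, 0.2024]
eef_rot: [-0.002, -0.0, 1.0, 0.001]
wrist_force: [0.0, -0.1, -0.8]
opening: 0.103
grasp_force: 59.5
[ 0.5785 -0.125   0.2024] [[-1.0, -0.0, -0.003], [-0.0, 1.0, 0.001], [0.003, 0.001, -1.0]]
[ -2.8493289  -10.20534889   0.21364657]
```

```bash
python3 -m pendant '[[-0.5,-2,0,0],[-1,-4,0,0],[-2,-6,0,0],[-2.8,-8,0,0],[-2.8,-9.5,0,0],[-2.8,-10.2,0,0],[-2.8,-10.2,0,0],[-2.8,-10.2,0,0],[-2.8,-10.2,0,0]]'; python3 look.py pics/w3.png
```

```text
time_s: 6.5
eef_pos: [0.6079, -0.2268, 0.2037]
eef_rot: [-0.0, -0.0, 1.0, 0.0]
wrist_force: [0.5, -0.1, -0.6]
opening: 0.103
grasp_force: 59.5
[ 0.6079 -0.2268  0.2037] [-1.    -0.001 -0.   ] [ 0.6  0.1 -0.5]
```

View pics/w3.png

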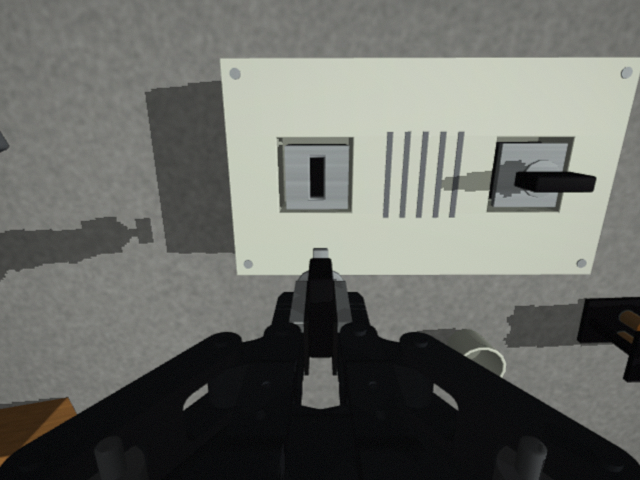

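The slot is at px (317,177) in its plate. The gripped stud shows its wing at (320,300) and its foot tip at (320,252), just below. Next I'll measure both in the tool frame.

```bash
python3 - <<'E'
from h import *
d=np.load("pics/w3.png.npz");p=(d["R"],d["t"]);im=cv2.imread("pics/w3.png")
for th in(40,70,100):
  for b in blobs(im,im[145:210,288:346].max(2)<th,200,(288,145)):
    q=b[3]; c=[(q[:,0].min()+q[:,0].max()+1)/2,(q[:,1].min()+q[:,1].max()+1)/2]
    X=cast("wrist",c,.081,p)[0];E=cast("wrist",q,.081,p); print(th,c,b[1],X.round(4),"size",np.ptp(E[:,:2],axis=0).round(4),"tool",totool(X,p).round(4))
# column/row profiles
g=im.max(2); print("row177",g[177,300:336].tolist()); print("col317",g[148:208,317].tolist())
print("foot col320",g[240:275,320].tolist()); 
for r in(251,255,280,300): print(r,g[r,300:342].tolist())
Rm,t=p
def pt(x,y,z): return proj("wrist",t+Rm@np.array([x,y,z]),p)[0].round(1)
for zz in(.050,.053): print("foot near bottom",pt(.013,-.004,zz),pt(.013,.004,zz),"top",pt(.013,.004,zz-.006))
print("wing near top",pt(.018,-.005,0),pt(.018,.005,0), "far top",pt(-.018,0,0))
E
```

```text
40 [np.float64(317.0), np.float64(177.5)] [38. 13.] [ 0.5669 -0.2287  0.081 ] size [0.0265 0.0092] tool [ 0.041  -0.002   0.1227]
70 [np.float64(317.5), np.float64(177.5)] [40. 14.] [ 0.5669 -0.2283  0.081 ] size [0.0279 0.0099] tool [ 0.041  -0.0016  0.1227]
100 [np.float64(317.49999618530273), np.float64(177.99999618530273)] [41. 14.] [ 0.5672 -0.2283  0.081 ] size [0.0286 0.01  ] tool [ 0.0406 -0.0016  0.1227]
row177 [146, 145, 144, 144, 145, 145, 145, 147, 156, 131, 45, 10, 6, 14, 11, 11, 10, 14, 8, 13, 10, 13, 10, 34, 73, 115, 142, 145, 143, 145, 144, 142, 144, 143, 143, 143]
col317 [155, 153, 150, 149, 147, 148, 143, 129, 125, 74, 20, 10, 10, 10, 16, 11, 9, 12, 11, 14, 11, 13, 11, 13, 10, 9, 12, 14, 12, 14, 12, 13, 11, 13, 11, 9, 10, 12, 14, 12, 10, 9, 12, 14, 12, 11, 10, 17, 38, 70, 108, 122, 129, 147, 152, 152, 152, 152, 153, 152]
foot col320 [205, 204, 205, 203, 204, 203, 204, 175, 75, 71, 105, 143, 152, 149, 148, 150, 150, 127, 42, 5, 8, 6, 9, 11, 8, 7, 10, 8, 7, 11, 9, 7, 10, 11, 12]
251 [204, 205, 204, 204, 203, 204, 204, 203, 203, 205, 204, 204, 177, 114, 124, 133, 136, 
[... 179 characters left out ...]
 206, 204, 178, 118, 130, 139, 141, 144, 144, 147, 150, 152, 155, 157, 158, 158, 158, 164, 185, 204, 204, 202, 204, 205, 204, 203, 203, 204, 203, 205, 205, 203]
280 [75, 77, 75, 72, 76, 78, 71, 57, 22, 9, 11, 13, 17, 12, 15, 13, 15, 15, 16, 15, 12, 16, 14, 16, 16, 18, 18, 18, 17, 14, 17, 16, 24, 45, 70, 76, 96, 121, 123, 124, 127, 128]
300 [60, 62, 61, 64, 61, 41, 15, 12, 15, 15, 12, 15, 15, 17, 17, 16, 19, 17, 18, 16, 14, 17, 18, 18, 18, 18, 18, 17, 14, 19, 19, 15, 10, 11, 13, 32, 58, 69, 70, 69, 71, 70]
foot near bottom [312.3 251.1] [327.6 251.1] top [327.8 255.2]
foot near bottom [312.4 249.1] [327.4 249.1] top [327.7 253.1]
wing near top [306.9 284.1] [333.1 284.1] far top [320.  363.9]
```

```bash
python3 -m pendant '[[0.6,-0.1,0.5,0],[1.5,-0.2,1,0],[2.5,-0.2,2,0],[3.5,-0.2,3,0],[4.05,-0.2,4,0],[4.05,-0.2,5,0],[4.05,-0.2,5.7,0],[4.05,-0.2,6,0],[4.05,-0.2,6,0],[4.05,-0.2,6,0],[4.05,-0.2,6,0]]'; python3 look.py pics/w4.png; python3 -c "
import cv2;a=cv2.imread('pics/w4.png');cv2.imwrite('pics/w4c.png',cv2.resize(a[170:320,220:420],(800,600),interpolation=cv2.INTER_CUBIC))"
```

```text
time_s: 7.47
eef_pos: [0.5684, -0.2302, 0.1443]
eef_rot: [0.0, -0.0, 1.0, -0.0]
wrist_force: [0.2, 0.5, 0.2]
opening: 0.095
grasp_force: 59.5
[ 0.5684 -0.2302  0.1443] [-1.    -0.     0.001] [-1.1  0.2  0.1]
```

View pics/w4c.png

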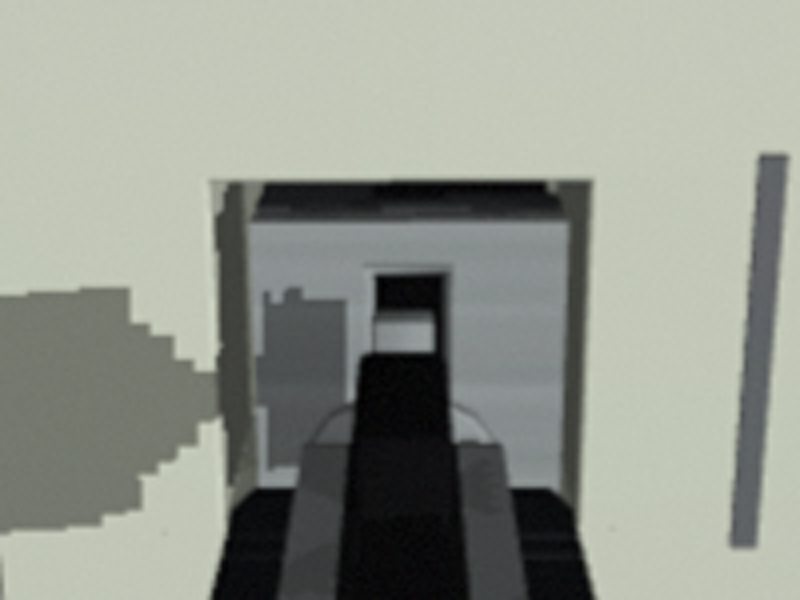

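The foot (crop columns 373–437) is slightly left of the slot (373–445), so it needs about +0.5 mm in y. Next I'll check x from the end edges.

```bash
python3 - <<'E'
from h import *
d=np.load("pics/w4.png.npz");p=(d["R"],d["t"]);im=cv2.imread("pics/w4.png").max(2)
print(im[232:262,322].tolist()); print(im[242,308:338].tolist(),im[253,308:338].tolist())
s=totool(cast("wrist",[322,238],.0805,p)[0],p)
for z in(.0900,.0908,.0916):
  f=totool(cast("wrist",[322,248],z,p)[0],p); print(z,"slot end",s.round(4),"foot end",f.round(4),"gap",s[0]-f[0])
l,r=[totool(cast("wrist",[c,242],.0805,p)[0],p)[1] for c in(313.5,331.2)]
fl,fr=[totool(cast("wrist",[c,251],.0908,p)[0],p)[1] for c in(313.25,329.25)]
print(l,r,fl,fr,(l+r)/2-(fl+fr)/2)
E
```

```text
[143, 143, 142, 134, 119, 122, 74, 17, 7, 14, 13, 10, 13, 4, 10, 34, 66, 77, 110, 145, 153, 151, 152, 152, 152, 130, 43, 7, 8, 9]
[143, 145, 144, 150, 152, 113, 26, 3, 10, 10, 10, 10, 11, 13, 13, 9, 10, 12, 13, 12, 10, 11, 31, 62, 99, 133, 143, 143, 144, 143] [144, 142, 143, 149, 139, 105, 127, 137, 138, 141, 140, 143, 147, 150, 151, 154, 155, 155, 159, 143, 91, 22, 29, 62, 98, 132, 141, 143, 142, 142]
0.09 slot end [0.0157 0.0012 0.0638] foot end [0.0132 0.0011 0.0543] gap 0.0025267508117916768
0.0908 slot end [0.0157 0.0012 0.0638] foot end [0.0135 0.0011 0.0535] gap 0.0022406296467348194
0.0916 slot end [0.0157 0.0012 0.0638] foot end [0.0137 0.0011 0.0527] gap 0.001954508481677851
-0.0035816786261720314 0.006333768212877013 -0.0035476006926801694 0.004983718230601399 0.000657986024391876
```

```bash
python3 -m pendant '[[0.06,0.05,0.2,0],[0.06,0.05,0.4,0],[0.06,0.05,0.6,0],[0.06,0.05,0.7,0],[0.06,0.05,0.8,0],[0.06,0.05,0.85,0],[0.06,0.05,0.9,0],[0.06,0.05,0.9,0]]'; python3 -m pendant '[[0,0,0.05,0],[0,0,0.1,0],[0,0,0.15,0],[0,0,0.15,0]]';python3 -m pendant '[[0,0,0.05,0],[0,0,0.1,0],[0,0,0.1,0]]';
```

```text
time_s: 8.18
eef_pos: [0.5671, -0.2295, 0.1347]
eef_rot: [-0.0, 0.0, 1.0, 0.0]
wrist_force: [-0.2, 0.4, -1.5]
opening: 0.101
grasp_force: 59.5
time_s: 8.52
eef_pos: [0.5672, -0.2295, 0.1333]
eef_rot: [0.0, 0.0, 1.0, -0.0]
wrist_force: [-0.1, -0.1, -0.6]
opening: 0.104
grasp_force: 59.5
time_s: 8.77
eef_pos: [0.5672, -0.2295, 0.1323]
eef_rot: [0.0, 0.0, 1.0, -0.0]
wrist_force: [1.2, -1.0, -1.7]
opening: 0.098
grasp_force: 59.5
```

```bash
python3 -m pendant '[[0,0,0.05,0],[0,0,0.1,0],[0,0,0.15,0],[0,0,0.2,0],[0,0,0.2,0]]'; python3 -m pendant '[[0,0,0.05,0],[0,0,0.1,0],[0,0,0.15,0],[0,0,0.2,0],[0,0,0.2,0]]';python3 -m pendant '[[0,0,0.05,0],[0,0,0.1,0],[0,0,0.15,0],[0,0,0.15,0]]'
```

```text
time_s: 9.18
eef_pos: [0.5673, -0.2295, 0.1303]
eef_rot: [0.0, 0.0, 1.0, -0.0]
wrist_force: [2.1, -0.1, -0.5]
opening: 0.104
grasp_force: 59.5
time_s: 9.6
eef_pos: [0.5672, -0.2295, 0.1283]
eef_rot: [0.0, 0.0, 1.0, -0.0]
wrist_force: [2.3, -0.5, 0.2]
opening: 0.1
grasp_force: 59.6
time_s: 9.93
eef_pos: [0.5672, -0.2295, 0.1268]
eef_rot: [0.0, 0.0, 1.0, -0.0]
wrist_force: [1.7, -0.5, -0.3]
opening: 0.102
grasp_force: 59.6
```

It's in the slot, with a light touch in x. I'll ease x slightly and feel for the plunger.

```bash
for i in 1 ; do python3 -m pendant '[[-0.02,0,0.05,0],[-0.02,0,0.1,0],[-0.02,0,0.1,0]]' | grep -E "pos|wrist"; python3 -m pendant '[[0,0,0.05,0],[0,0,0.1,0],[0,0,0.1,0]]'| grep -E "pos|wrist"; python3 -m pendant '[[0,0,0.05,0],[0,0,0.1,0],[0,0,0.1,0]]'| grep -E "pos|wrist"; python3 -m pendant '[[0,0,0.05,0],[0,0,0.1,0],[0,0,0.1,0]]'| grep -E "pos|wrist"; done
```

```text
eef_pos: [0.5672, -0.2295, 0.1256]
wrist_force: [1.7, 0.0, -0.4]
eef_pos: [0.5672, -0.2295, 0.1246]
wrist_force: [1.3, -0.1, -0.5]
eef_pos: [0.5669, -0.2294, 0.1234]
wrist_force: [-0.6, 0.0, -0.4]
eef_pos: [0.5671, -0.2294, 0.1225]
wrist_force: [0.3, 0.2, -0.4]
```

```bash
python3 -m pendant '[[0,0,0.05,0],[0,0,0.1,0],[0,0,0.1,0]]' | grep -E "pos|wrist"; python3 -m pendant '[[0,0,0.05,0],[0,0,0.1,0],[0,0,0.1,0]]'| grep -E "pos|wrist"; python3 -m pendant '[[0,0,0.05,0],[0,0,0.1,0],[0,0,0.1,0]]'| grep -E "pos|wrist"; python3 -m pendant '[[0,0,0.05,0],[0,0,0.1,0],[0,0,0.1,0]]'| grep -E "pos|wrist"
```

```text
eef_pos: [0.5672, -0.2295, 0.1216]
wrist_force: [-0.2, 0.3, -1.1]
eef_pos: [0.5673, -0.2295, 0.1207]
wrist_force: [0.3, 0.0, -0.9]
eef_pos: [0.5673, -0.2295, 0.1197]
wrist_force: [1.1, -1.1, 0.5]
eef_pos: [0.5673, -0.2295, 0.1187]
wrist_force: [0.7, -0.1, -0.4]
```

```bash
python3 -m pendant '[[0,0,0.05,0],[0,0,0.05,0],[0,0,0.05,0]]' | grep -E "pos|wrist"; python3 -m pendant '[[0,0,0.05,0],[0,0,0.05,0],[0,0,0.05,0]]'| grep -E "pos|wrist"; python3 -m pendant '[[0,0,0.05,0],[0,0,0.05,0],[0,0,0.05,0]]'| grep -E "pos|wrist"; python3 -m pendant '[[0,0,0.05,0],[0,0,0.05,0],[0,0,0.05,0]]'| grep -E "pos|wrist"
```

```text
eef_pos: [0.5674, -0.2295, 0.1186]
wrist_force: [-0.9, 0.9, 1.2]
eef_pos: [0.5674, -0.2295, 0.1181]
wrist_force: [-1.5, 1.2, 4.5]
eef_pos: [0.5674, -0.2296, 0.1175]
wrist_force: [-2.2, 0.6, 5.0]
eef_pos: [0.5674, -0.2296, 0.1171]
wrist_force: [-1.9, 1.2, 5.9]
```

The plunger was met at TCP z ≈ 0.1182, so D is about 8 mm. The turn zone is z 0.1127–0.1107, and I'm aiming for 0.1117.

```bash
python3 -m pendant '[[0.01,0,0.05,0],[0.01,0,0.1,0],[0.01,0,0.15,0],[0.01,0,0.2,0],[0.01,0,0.2,0]]' | grep -E "pos|wrist"; python3 -m pendant '[[0,0,0.05,0],[0,0,0.1,0],[0,0,0.15,0],[0,0,0.2,0],[0,0,0.2,0]]' | grep -E "pos|wrist"; python3 -m pendant '[[0,0,0.05,0],[0,0,0.1,0],[0,0,0.1,0],[0,0,0.1,0]]'| grep -E "pos|wrist"
```

```text
eef_pos: [0.5674, -0.2296, 0.1153]
wrist_force: [-1.7, 1.7, 8.1]
eef_pos: [0.5675, -0.2296, 0.1136]
wrist_force: [-3.7, 1.7, 9.7]
eef_pos: [0.5675, -0.2296, 0.1128]
wrist_force: [-4.3, 1.6, 9.8]
```

```bash
python3 -m pendant '[[0.03,-0.01,0.05,0],[0.03,-0.01,0.1,0],[0.03,-0.01,0.1,0],[0.03,-0.01,0.1,0]]' | grep -E "pos|wrist"; python3 -m pendant '[[0,0,0.03,0],[0,0,0.03,0],[0,0,0.03,0]]' | grep -E "pos|wrist"
```

```text
eef_pos: [0.5674, -0.2296, 0.1119]
wrist_force: [-3.5, 2.7, 10.7]
eef_pos: [0.5675, -0.2296, 0.1117]
wrist_force: [-2.3, 2.8, 9.8]
```

```bash
python3 -m pendant '[[0,0,0,2],[0,0,0,4],[0,0,0,6],[0,0,0,8],[0,0,0,8],[0,0,0,8]]' | grep -E "pos|rot|wrist"; python3 -c "
from h import *;print(np.round(ctrl.get_obs()['torque'],2))"
```

```text
eef_pos: [0.5681, -0.2304, 0.1122]
eef_rot: [0.002, 0.07, 0.998, -0.001]
wrist_force: [-1.0, 0.4, 10.2]
[0.25 0.27 0.  ]
```

```bash
python3 -m pendant '[[0,0,0.02,4],[0,0,0.04,8],[0,0,0.04,12],[0,0,0.04,16],[0,0,0.04,16],[0,0,0.04,16]]' | grep -E "pos|rot|wrist"; python3 -c "
from h import *;print(np.round(ctrl.get_obs()['torque'],2))"
```

```text
eef_pos: [0.5686, -0.2308, 0.1121]
eef_rot: [0.002, 0.208, 0.978, -0.001]
wrist_force: [-1.1, 0.7, 10.1]
[ 0.04  0.11 -0.03]
```

```bash
python3 -m pendant '[[0,0,0,5],[0,0,0,10],[0,0,0,15],[0,0,0,20],[0,0,0,25],[0,0,0,30],[0,0,0,35],[0,0,0,40],[0,0,0,40],[0,0,0,40]]' | grep -E "pos|rot|wrist"; python3 -c "
from h import *;print(np.round(ctrl.get_obs()['torque'],2))"
```

```text
eef_pos: [0.5687, -0.2309, 0.1122]
eef_rot: [0.003, 0.53, 0.848, -0.0]
wrist_force: [-0.9, -0.6, 11.1]
[-0.03  0.07  0.03]
```

```bash
python3 -m pendant '[[0,0,0,4],[0,0,0,8],[0,0,0,12],[0,0,0,16],[0,0,0,18],[0,0,0,18],[0,0,0,18]]' | grep -E "pos|rot|wrist"; python3 -c "
from h import *;print(np.round(ctrl.get_obs()['torque'],2))"
```

```text
eef_pos: [0.5687, -0.2309, 0.1122]
eef_rot: [0.003, 0.656, 0.755, 0.0]
wrist_force: [0.1, 0.4, 11.0]
[-0.04  0.12 -0.01]
```

```bash
python3 -m pendant '[[0,0,0,2],[0,0,0,4],[0,0,0,6],[0,0,0,8],[0,0,0,8],[0,0,0,8]]' | grep -E "pos|rot|wrist"; python3 -c "
from h import *;print(np.round(ctrl.get_obs()['torque'],2))"; python3 -m pendant '[[0,0,0,1],[0,0,0,2],[0,0,0,2],[0,0,0,2]]' | grep -E "pos|rot|wrist"; python3 -c "
from h import *;print(np.round(ctrl.get_obs()['torque'],2))"
```

```text
eef_pos: [0.5684, -0.2307, 0.1121]
eef_rot: [0.002, 0.707, 0.707, 0.0]
wrist_force: [-1.3, -0.3, 12.0]
[0.1  0.26 0.03]
eef_pos: [0.5681, -0.2306, 0.1121]
eef_rot: [0.002, 0.719, 0.695, 0.0]
wrist_force: [-2.1, 0.2, 12.5]
[0.1  0.43 0.07]
```

```bash
python3 -m pendant '[[0,0,-0.05,0],[0,0,-0.1,0],[0,0,-0.15,0],[0,0,-0.2,0],[0,0,-0.2,0]]' | grep -E "pos|rot|wrist"; python3 -m pendant '[[0,0,-0.03,0],[0,0,-0.06,0],[0,0,-0.1,0],[0,0,-0.1,0]]' | grep -E "pos|rot|wrist";python3 -m pendant '[[0,0,-0.03,0],[0,0,-0.06,0],[0,0,-0.06,0],[0,0,-0.06,0]]' | grep -E "pos|rot|wrist"; python3 -c "
from h import *;print(np.round(ctrl.get_obs()['torque'],2))"
```

```text
eef_pos: [0.5681, -0.2306, 0.1135]
eef_rot: [0.002, 0.719, 0.695, 0.0]
wrist_force: [-1.1, 0.3, 8.0]
eef_pos: [0.5681, -0.2306, 0.1143]
eef_rot: [0.002, 0.719, 0.695, 0.0]
wrist_force: [-0.1, -0.6, 6.0]
eef_pos: [0.568, -0.2306, 0.1148]
eef_rot: [0.002, 0.719, 0.695, 0.0]
wrist_force: [-0.4, -1.4, 6.2]
[-0.13  0.08  0.  ]
```

```bash
for k in 1; do python3 -m pendant '[[0,0,-0.03,0],[0,0,-0.05,0],[0,0,-0.05,0],[0,0,-0.05,0]]' | grep -E "pos|wrist"; python3 -m pendant '[[0,0,-0.03,0],[0,0,-0.05,0],[0,0,-0.05,0],[0,0,-0.05,0]]' | grep -E "pos|wrist";python3 -m pendant '[[0,0,-0.03,0],[0,0,-0.05,0],[0,0,-0.05,0],[0,0,-0.05,0]]' | grep -E "pos|wrist"; done
```

```text
eef_pos: [0.568, -0.2306, 0.1153]
wrist_force: [-0.7, -0.0, 6.4]
eef_pos: [0.568, -0.2306, 0.1157]
wrist_force: [0.5, -0.4, 5.5]
eef_pos: [0.5679, -0.2305, 0.116]
wrist_force: [0.8, -1.3, 4.7]
```

```bash
for k in 1; do python3 -m pendant '[[0,0,-0.03,0],[0,0,-0.05,0],[0,0,-0.05,0],[0,0,-0.05,0]]' | grep -E "pos|wrist"; python3 -m pendant '[[0,0,-0.03,0],[0,0,-0.05,0],[0,0,-0.05,0],[0,0,-0.05,0]]' | grep -E "pos|wrist";python3 -m pendant '[[0,0,-0.03,0],[0,0,-0.05,0],[0,0,-0.05,0],[0,0,-0.05,0]]' | grep -E "pos|wrist"; done
```

```text
eef_pos: [0.5678, -0.2304, 0.1161]
wrist_force: [2.8, -4.1, 1.5]
eef_pos: [0.5677, -0.2304, 0.1161]
wrist_force: [5.7, -4.7, -1.2]
eef_pos: [0.5677, -0.2304, 0.1162]
wrist_force: [7.1, -5.5, -3.3]
```

It's caught: z stops at 0.1161 and the pull builds. I'll unload, release, back away and look.

```bash
python3 -m pendant '[[0,0,0.05,0],[0,0,0.1,0],[0,0,0.1,0],[0,0,0.1,0]]' | grep -E "pos|wrist"; python3 -m pendant '[[0,0,0,0],[0,0,0,0],[0,0,0,0],[0,0,0,0],[0,0,0,0],[0,0,0,0]]' 0.5 | grep -E "pos|wrist|open|grasp";  python3 -m pendant '[[0,0,-0.5,0],[0,0,-1,0],[0,0,-2,0],[0,0,-3,0],[0,0,-4.5,0],[0,0,-6,0],[0,0,-7.5,0],[0,0,-9,0],[0,0,-10,0],[0,0,-10,0],[0,0,-10,0]]'; python3 look.py pics/w5.png
```

```text
eef_pos: [0.5677, -0.2304, 0.1161]
wrist_force: [3.8, -5.0, 2.1]
eef_pos: [0.5666, -0.2293, 0.1154]
wrist_force: [-0.1, 0.7, -0.4]
opening: 0.503
grasp_force: 0.0
time_s: 22.77
eef_pos: [0.5673, -0.2298, 0.2167]
eef_rot: [0.001, 0.719, 0.695, 0.0]
wrist_force: [-0.7, 1.0, -2.2]
opening: 0.501
grasp_force: 0.0
[ 0.5673 -0.2298  0.2167] [0.035 0.999 0.002] [-1.2  0.2  0.1]
```

View pics/w5.png

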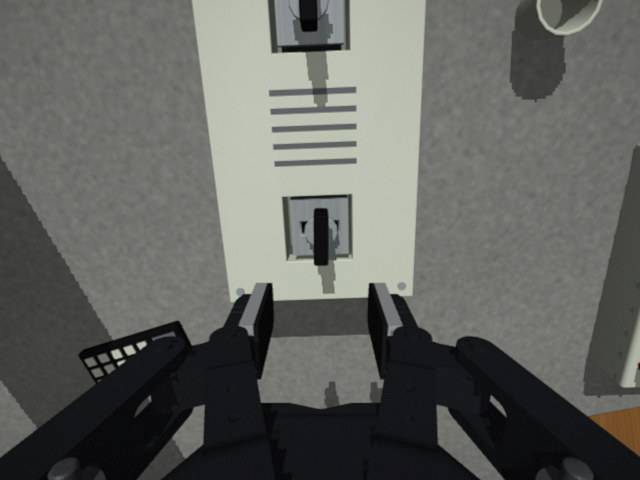

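The new stud's wing at px (320,237) lies across its slot, parallel to the locked neighbour at (308,12), and the gripper is clear. The catch height fits too: the wing's middle is about 22 mm above the plate, which matches D ≈ 8 mm.

```bash
python3 -c "
from bench import workorder; print(workorder.hand_in())"
```

```text
the job is handed in; nothing more can be done
None
```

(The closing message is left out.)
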